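# Set the carousel cover over the red-capped vial

## Task

On the worktop stands a small round sample carousel with a clear turning cover that has one notch-shaped opening. Turn the cover by its black grip bar until the opening is centred over the compartment with the red-capped vial, so that this vial could be lifted straight out; then let go, leaving the vial standing in its compartment.

Things in the scene. Friction and masses are not known exactly. Their poses are not given: they have to be found in the camera images.
- cover (a joint): turn of the clear cover (disc 152 mm across, 4 mm thick, top 61 mm above the worktop) on a fixed grey round tray 156 mm across. 0 = opening in the middle of the four filled compartments; grows anticlockwise seen from above; stops at -1.5 and 1.5. Turns with light friction (0.06 N m), no detents, stays where left.
- cover_grip (a point): point on the upright turning axis inside the black grip bar on the cover, 83 mm above the worktop. The bar is 14 mm wide, 48 mm long, 33 mm high above the cover (top 11 mm above this point), sides vertical, and turns with the cover. Its long direction is this point's x axis; the opening lies toward -x. Nothing else stands above the cover.
- cover_opening (a point): centre of the opening, 55 mm from the turning axis, at the height of the cover's top; turns with the cover. The opening is a notch from near the grip bar out to the rim, 44 degrees wide (41 mm here), with white trims along both sides.
- vial_red: sample vial with a red cap, 18 mm in diameter, 45 mm high, loose, upright in one of eight compartments (45 degrees apart, 55 mm from the axis) under the cover; three like vials beside it have blue, white and green caps. Origin: centre of its underside, z up. At the start it is 15 to 75 degrees of turn from the opening, to either side.

How it is judged:
By the outcome, as a careful person would: the job done as asked, in the order asked, and still so for the second after the job is handed in, with the robot touching nothing.
It also fails if it takes over 32 s, if anything falls off the work surface, if the arm or the gripper's body presses on something with over 40 N, if the wrist force passes 120 N, or if a joint passes its speed limit or range.

## Robot

A 7-joint arm with a two-finger parallel gripper is mounted at the origin on a cart in front of the work surface, level with it; the furniture and walls round the work are solid. World frame = base frame: x ahead of the robot, y to its left, z up, the work surface at z = 0. Lengths are in m, angles in rad, forces in N, time in s.
With the tool pointing down it reaches from about 0.4 to 0.875 m from the base axis. Payload 19.3 kg.
Tool frame: the origin (TCP) lies on the centre line of the jaws, within the pads' length; the fingertips stand 14 mm ahead of it and the grasp point (between the pads) lies 5 mm behind it; y points along the fingers, x is the direction in which the jaws open and shut, and the axes are right-handed (so a half turn about y gives the same grasp; the last joint's range is limited). The gripper opens to 85 mm and grips with 20 to 120 N. Pads are 22 mm wide; open, the fingers measure 114 mm over their backs; the gripper's body (76 mm by 85 mm) begins 54 mm behind the grasp point. The pads swing forward as they close: fully open they stand 13 mm farther back than shut.
Start: joints at [1.097, 0.521, -0.036, 1.599, 0.021, 1.021, -0.113], TCP at [0.246, -0.575, 0.245] pointing down, gripper open.
Joint ranges: [-2.91, 2.91], [-0.3, 2.13], [-1.5, 1.42], [0.17, 2.43], [-1.26, 4.41], [0.16, 1.93], [-2.52, 2.52]. Speed limits (rad/s): [1.89, 1.89, 2.39, 2.39, 3.01, 3.01, 3.01].

## Interface

Orientations are given as [roll, pitch, yaw] about the fixed x, y, z axes, in that order (R = Rz(yaw) Ry(pitch) Rx(roll)).
In Python, from workcell import monitor, grab_frame, workorder gives the robot as it stands.
- The arm moves only by the tool drive_tool, never from a script. Its argument "steps" is one flat list of numbers, 5 for each row, row after row: the finger opening in mm, from 0 to 85.4, then the shift along the world's x, y, z in mm, then the turn about the world's z in degrees. In form: [fingers, tx, ty, tz, twist, fingers, tx, ty, tz, twist, ...]. A call has exactly 5 rows; each row shifts and turns the commanded pose from where the row before left it; what a row does not reach is not made up. A row lasts 1/12 s, in which the tool goes at most 41.7 mm and 7.16 degrees, less where a joint would pass 70% of its speed; a pose out of reach is approached as far as the arm can. A call is refused whole if a number of a shift passes 41.7 or a number of a turn 7.16, either way. A call with a gripper value outside its range is refused whole. The fingers move at their own pace and stop on an object; "grip_force" is the grip in N (left out, the last holds). Time passes only in rows, so rows that do not move let the fingers close, or fill a call up. It gives the time, the measured TCP pose, the force and the opening at its end, in the units of the state.
- monitor.observe(): the state, without advancing time (a new reading comes with each control period).
- grab_frame(name): name is "scene" or "top" or "wrist"; returns a dict with "frame" (420x560x3 uint8, red, green, blue), "vertical_fov" (degrees; the focal length in pixels is half the picture's height over the tangent of half this angle, whatever the lens; pixels are square), "cx", "cy" (the principal point, pixels), "xyz" and "orientation" of the camera in the world. Camera axes: x right, y down, z forward; pixel columns grow to the right and rows downward; lengths in m; the calibration is good to about 2 mm. A picture is of the moment at which its call begins. There is no depth.
- workorder.job_done(): hands the job in, once; it reports no verdict.
The state is a dict: "clock": time; "qpos": joint angles; "qd": joint speeds; "joint_efforts": joint torques, N m; "position": TCP position; "tool_rot": TCP orientation; "force": force on the tool from outside, world axes, zero at the start; "moment": the same for the moment, N m; "grip_width": finger opening in m.
Only numpy, scipy, OpenCV 4.12 (cv2) and the standard library are available. Lean on these libraries where they do the work, as an engineer would, in place of code of your own. Each camera call takes 0.05 s, during which the arm holds its last target. There are 200 camera calls.

## Working session

There is one attempt and no reset: what is moved stays moved. The work goes in short steps, Python scripts to look and compute and a tool call to move; the robot and the scene stay as the last step left them, time stands still between calls to the robot, and variables do not carry over. Pictures are saved under pics/ and viewed, about 8 in all and at most 12, crops included, and the job is handed in when it is done.

Besides the shell and the picture viewer there is one more tool, called after ">>>" by a JSON object that holds its "op" and its "data", one argument or row to a line. drive_tool: Moves the arm, as the interface text tells. Its arguments: {"type":"object","properties":{"steps":{"type":"array"},"grip_force":{"type":"number"}},"required":["steps"]}

```bash
mkdir -p pics; cat > h.py <<'E'
import numpy as np, cv2, pickle
from scipy.spatial.transform import Rotation as R
def rot(o):
    o=np.array(o,float)
    return o if o.shape==(3,3) else (R.from_quat(o).as_matrix() if o.size==4 else R.from_euler('xyz',o).as_matrix())
def ray(f,u,v):
    fl=f['frame'].shape[0]/2/np.tan(np.radians(f['vertical_fov'])/2)
    return rot(f['orientation'])@np.array([(u-f['cx'])/fl,(v-f['cy'])/fl,1])
def onz(f,u,v,z):
    d=ray(f,u,v);c=np.array(f['xyz']);return c+d*(z-c[2])/d[2]
def pix(f,p):
    fl=f['frame'].shape[0]/2/np.tan(np.radians(f['vertical_fov'])/2)
    q=rot(f['orientation']).T@(np.array(p)-np.array(f['xyz']));return q[:2]/q[2]*fl+[f['cx'],f['cy']]
E
python3 - <<'E'
from h import *
from workcell import monitor, grab_frame
print(monitor.observe())
for n in ['top','scene']:
    f=grab_frame(n);pickle.dump(f,open(n+'.pkl','wb'));cv2.imwrite(f'pics/{n}0.png',f['frame'][:,:,::-1]);print(n,{k:v for k,v in f.items() if k!='frame'})
E
```

```text
{'clock': 0.0, 'qpos': array([ 1.09681223,  0.52200601, -0.0363172 ,  1.60001072,  0.02119292,
        1.02109077, -0.11280008]), 'qd': array([-9.11428751e-04, -9.46728223e-04,  4.86307240e-06,  6.12920606e-04,
        3.26545664e-04, -1.30608220e-03,  1.94187088e-03]), 'joint_efforts': array([ 3.17082944e-03, -9.27114415e+01,  1.98156394e+00, -3.69931233e+01,
        1.80229062e-02,  8.19846347e-03,  6.10249140e-05]), 'position': array([ 0.24539949, -0.57445691,  0.24472985]), 'tool_rot': array([-1.57087609e+00,  1.12729926e-03, -1.16703482e+00]), 'force': array([ 0.43555557, -0.16109871,  0.69596652]), 'moment': array([ 0.00456118,  0.00998095, -0.015185  ]), 'grip_width': 0.08551138668383068}
top {'vertical_fov': 53.562182850746694, 'cx': 275.6057582730071, 'cy': 213.23493380060066, 'xyz': array([0.39989593, 0.1113362 , 0.91592228]), 'orientation': array([-3.01432325,  0.0140665 , -1.55951891])}
scene {'vertical_fov': 50.89554583844776, 'cx': 273.6921480820994, 'cy': 210.86113202742388, 'xyz': array([-0.09583664,  0.53983821,  0.54744325]), 'orientation': array([-2.15400447,  0.0163118 , -2.19398434])}
```

View pics/top0.png

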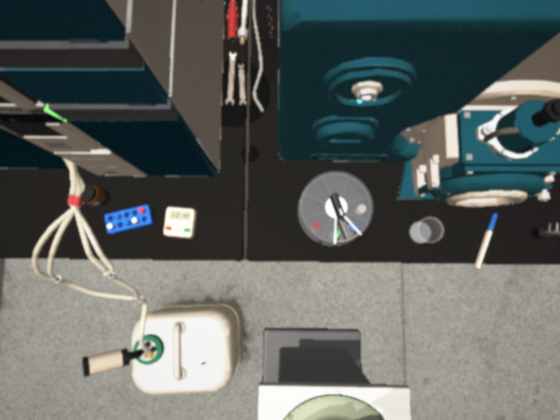

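View pics/scene0.png

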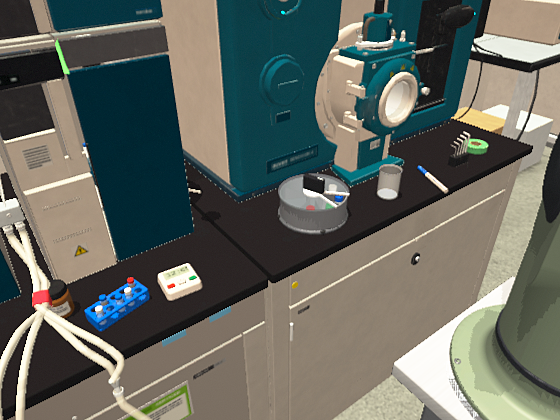

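The top view shows the carousel near pixel (336,208): the dark bar with white trims points down-right and the red cap is near (316,226). In the scene view it sits at (313,203), in front of the teal instrument. Next I'll crop in and measure.

```bash
python3 - <<'E'
from h import *
f=pickle.load(open('top.pkl','rb'));a=f['frame'][160:260,285:390,::-1]
cv2.imwrite('pics/top_crop.png',cv2.resize(a,None,fx=5.5,fy=5.5,interpolation=cv2.INTER_CUBIC))
for u,v in [(336,208)]: print('axis z.06',onz(f,u,v,.061))
hsv=cv2.cvtColor(f['frame'],cv2.COLOR_RGB2HSV)
H,S,V=[hsv[...,i].astype(int) for i in range(3)]
box=np.zeros(H.shape,bool);box[165:250,295:378]=1
for n,m in dict(red=((H<10)|(H>170))&(S>90),green=(H>40)&(H<80)&(S>90),blue=(H>100)&(H<130)&(S>80)).items():
    y,x=np.nonzero(m&box)
    if len(x): print(n,len(x),x.mean(),y.mean(),onz(f,x.mean(),y.mean(),.05))
E
```

```text
axis z.06 [ 5.21274412e-01 -3.51317600e-04  6.10000000e-02]
red 38 316.1578947368421 225.21052631578948 [0.48616444 0.03981296 0.05      ]
green 13 337.6923076923077 233.84615384615384 [ 0.46855701 -0.00491653  0.05      ]
blue 22 352.8636363636364 227.6818181818182 [ 0.48174719 -0.03656114  0.05      ]
```

View pics/top_crop.png

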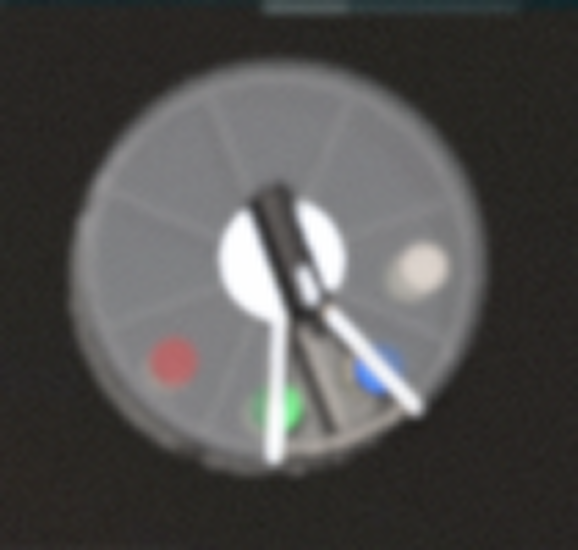

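The crop puts the axis at about (0.521, 0.000). The opening points to about 200° world. Red sits at about 132°, green 178°, blue 223° and white 268°, so the cover is near joint 0 and needs about -67° (clockwise). To stay well inside the last joint's range, I'll grasp with the tool's x axis near 110° and end near 42°. Transit first.

>>> {"op": "drive_tool", "data": {
  "steps": [85,12,30,0,7,85,12,35,0,7,85,12,35,0,7,85,12,35,0,7,85,12,35,0,7],
  "grip_force": 30
}}

```text
clock: 0.52
position: [0.3056, -0.4029, 0.2451]
tool_rot: [-1.571, 0.0, -0.55]
force: [1.4, -0.2, -0.2]
grip_width: 0.0852
```

>>> {"op": "drive_tool", "data": {
  "steps": [85,12,35,0,7,85,12,35,0,7,85,12,35,0,7,85,12,35,0,7,85,12,35,0,7]
}}

```text
clock: 0.93
position: [0.3656, -0.2281, 0.2453]
tool_rot: [-1.571, 0.0, 0.061]
force: [1.2, -0.8, 0.3]
grip_width: 0.085
```

>>> {"op": "drive_tool", "data": {
  "steps": [85,12,35,0,7,85,12,35,0,7,85,12,35,0,7,85,12,35,0,7,85,12,35,0,7]
}}

```text
clock: 1.35
position: [0.4256, -0.053, 0.2454]
tool_rot: [-1.571, 0.0, 0.671]
force: [1.3, -1.4, -0.8]
grip_width: 0.0851
```

>>> {"op": "drive_tool", "data": {
  "steps": [85,5,0,0,7,85,5,0,0,7,85,5,0,0,7,85,5,0,0,7,85,5,0,0,7]
}}

```text
clock: 1.77
position: [0.4506, -0.0547, 0.2452]
tool_rot: [-1.57, 0.0, 1.283]
force: [-0.1, -0.3, -0.7]
grip_width: 0.0849
```

```bash
python3 - <<'E'
from h import *
from workcell import monitor, grab_frame
f=grab_frame('wrist');pickle.dump(f,open('w1.pkl','wb'));cv2.imwrite('pics/w1.png',f['frame'][:,:,::-1])
print(f['xyz'],f['orientation'],pix(f,[.521,0,.061]))
s=pickle.load(open('scene.pkl','rb'))
for p in [(240,197),(345,180)]: print(onz(s,*p,0))
E
```

```text
[ 0.38734978 -0.03647893  0.37369173] [ 2.88151982e+00 -2.07435535e-04  1.28225641e+00] [348.13820028 241.89584473]
[0.67994266 0.09165248 0.        ]
[ 0.58938898 -0.1618002   0.        ]
```

View pics/w1.png

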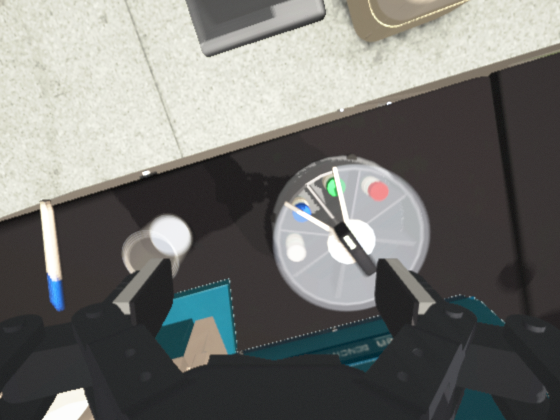

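The wrist view shows the whole carousel centred near (352,241), with the black bar from (342,228) to (370,268). The caps are blue (302,212), green (335,187), red (377,189) and white (296,247). The trims end at (336,168) and (287,205).

```bash
cat > meas.py <<'E'
from h import *
import sys
f=pickle.load(open(sys.argv[1],'rb'));u0,v0=map(int,sys.argv[2:4]);r=int(sys.argv[4])
g=f['frame'];hsv=cv2.cvtColor(g,cv2.COLOR_RGB2HSV);H,S,V=[hsv[...,i].astype(int) for i in range(3)]
yy,xx=np.mgrid[:g.shape[0],:g.shape[1]];d=np.hypot(xx-u0,yy-v0);box=d<r
# hub: hull of bright pixels near centre (trims excluded by opening)
m=((V>215)&(S<40)&(d<0.36*r)).astype(np.uint8)
pts=np.argwhere(cv2.morphologyEx(m,cv2.MORPH_OPEN,np.ones((5,5),np.uint8)))[:,::-1].astype(np.int32)
e=cv2.fitEllipse(cv2.convexHull(pts)) ;c=onz(f,*e[0],.061);print('hub px',e,'->',c)
b=((V<60)&(d<0.5*r)).astype(np.uint8)
n,l,st,ce=cv2.connectedComponentsWithStats(b);k=1+np.argmax(st[1:,4]);y,x=np.nonzero(l==k)
rc=cv2.minAreaRect(np.c_[x,y].astype(np.int32));print('bar rect',rc)
P=np.array([onz(f,*p,.094)[:2] for p in cv2.boxPoints(rc)]);e1=P[1]-P[0];e2=P[2]-P[1]
L=max(e1,e2,key=np.linalg.norm);print('bar size',np.linalg.norm(e1),np.linalg.norm(e2),'dir deg',np.degrees(np.arctan2(L[1],L[0])),'centre',P.mean(0))
for nme,mm in dict(red=((H<10)|(H>170))&(S>90),green=(H>40)&(H<80)&(S>90),blue=(H>105)&(H<130)&(S>110)).items():
    mm=(mm&box).astype(np.uint8);n,l,st,ce=cv2.connectedComponentsWithStats(mm)
    k=1+np.argmax(st[1:,4]);q=onz(f,*ce[k],.049)[:2];w=q-c[:2];print(nme,st[k,4],ce[k].round(1),q.round(4),'r',np.hypot(*w).round(4),'ang',np.degrees(np.arctan2(w[1],w[0])).round(1)%360)
for p in sys.argv[5:]:
    q=onz(f,*map(float,p.split(',')),.061)[:2]-c[:2];print('pt',p,np.hypot(*q).round(4),np.degrees(np.arctan2(q[1],q[0])).round(1)%360)
E
python3 meas.py w1.pkl 352 240 80 336,168 287,205
```

```text
hub px ((350.2562255859375, 238.9970703125), (48.237579345703125, 51.583980560302734), 169.51327514648438) -> [0.51865257 0.00267947 0.061     ]
bar rect ((341.23077392578125, 229.84613037109375), (13.312806129455566, 11.648704528808594), 56.3099365234375)
bar size 0.009988567714242221 0.012236448840411923 dir deg 18.058529408758808 centre [ 0.49437897 -0.00703893]
red 238 [378.1 190.8] [0.4827 0.0417] r 0.0531 ang 132.6
green 141 [331.4 187.3] [ 0.4663 -0.0012] r 0.0525 ang 184.3
blue 56 [301.8 206.1] [ 0.4764 -0.0339] r 0.0559 ang 220.9
pt 336,168 0.0717 177.4
pt 287,205 0.071 224.6
```

>>> {"op": "drive_tool", "data": {
  "steps": [85,7,5.5,0,4,85,7,5.5,0,4,85,7,5.5,0,4,85,7,5.5,0,4,85,7,5.5,0,4]
}}

```text
clock: 2.23
position: [0.4856, -0.027, 0.2452]
tool_rot: [-1.57, 0.0, 1.626]
force: [0.6, 1.0, 0.8]
grip_width: 0.0845
```

>>> {"op": "drive_tool", "data": {
  "steps": [85,7,6,-10,3.5,85,7,6,-15,3.5,85,7,6,-20,3.5,85,7,6,-20,3.5,85,6.5,4,-20,3]
}}

```text
clock: 2.65
position: [0.5201, 0.0012, 0.1593]
tool_rot: [-1.571, -0.0, 1.922]
force: [-0.5, -0.7, 0.4]
grip_width: 0.0849
```

```bash
python3 - <<'E'
from h import *
from workcell import monitor, grab_frame
f=grab_frame('wrist');pickle.dump(f,open('w2.pkl','wb'));cv2.imwrite('pics/w2.png',f['frame'][:,:,::-1])
o=monitor.observe();print(o['position'],np.degrees(o['tool_rot']),o['qpos'],o['force'])
print(pix(f,[.52,.001,.061]),pix(f,[.52,.001,.094]))
E
```

```text
[0.51956421 0.00160668 0.15599204] [-89.82684628  -0.1206582  110.39222603] [ 0.47694978  0.59751831 -0.8161501   1.92611452  0.56511979  0.86693821
  1.29158566] [-3.72081731  0.71749196 -6.40849959]
[273.21281163 215.38329694] [273.1815463  230.68647021]
```

View pics/w2.png

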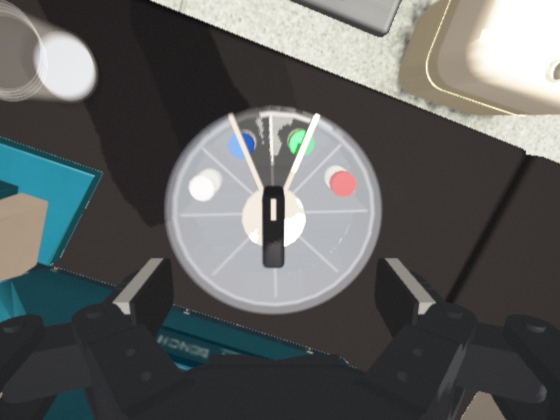

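The tool is over the carousel and aligned. The bar is upright at u 263–285, v 186–268, the hub is centred at about (273,217), and the fingers are clear. One check along the bar's length before going down.

```bash
python3 - <<'E'
from h import *
f=pickle.load(open('w2.pkl','rb'));g=cv2.cvtColor(f['frame'],cv2.COLOR_RGB2GRAY)
print(g[180:276:2,267]);print(g[210,228:320:2])
for v in (186,262,268): print(v,onz(f,273.5,v,.094))
cv2.imwrite('pics/w2c.png',cv2.resize(f['frame'][90:330,150:400,::-1],None,fx=2.4,fy=2.4,interpolation=cv2.INTER_CUBIC))
E
python3 meas.py w2.pkl 273 212 108 318,115 232,115
```

```text
[ 98  97  94  51  31  33  32  32  35  38  42  41  40  39  37  40  39  39
  41  40  41  39  40  39  40  42  38  41  40  40  39  47  49  61  68  70
  71  70  70  71  70  69  70  68 158 182 184 184]
[186 187 187 187 185 186 186 207 236 238 238 238 238 238 239 239 237 129
  39  37  40 118 237 237 120  40  41  36 107 237 239 239 239 238 238 239
 238 238 204 193 194 194 195 195 194 197]
186 [ 0.49423927 -0.00823196  0.094     ]
262 [0.53906253 0.00818666 0.094     ]
268 [0.54284054 0.00957053 0.094     ]
hub px ((272.9656066894531, 216.53353881835938), (63.125770568847656, 64.37924194335938), 142.19146728515625) -> [0.52084241 0.00112502 0.061     ]
bar rect ((273.0, 224.0), (76.0, 20.0), 90.0)
bar size 0.011621421945204697 0.04773813829364468 dir deg 20.530907302143753 centre [ 5.16753860e-01 -3.03833037e-04]
red 463 [342.5 183.5] [0.484  0.0405] r 0.054 ang 133.1
green 214 [295.4 141.6] [ 0.468  -0.0016] r 0.0529 ang 183.0
blue 127 [248.5 141.8] [ 0.4794 -0.0321] r 0.0531 ang 218.7
pt 318,115 0.0741 177.0
pt 232,115 0.0731 221.3
```

View pics/w2c.png

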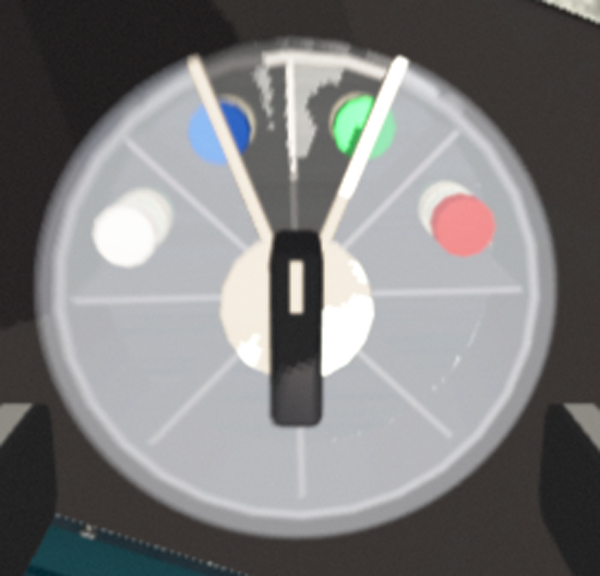

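The hub gives the axis at (0.521, 0.001), agreeing with the top view within 2 mm. The bar points 20.5°/200.5° and red is at 133°, so the turn is about -67.5°. Going down and gripping lightly.

>>> {"op": "drive_tool", "data": {
  "steps": [85,1,0,-15,0,70,0,0,-20,0,60,0,0,-20,0,50,0,0,-15,0,50,0,0,-6,0]
}}

```text
clock: 3.12
position: [0.52, 0.0004, 0.0829]
tool_rot: [-1.569, -0.001, 1.919]
force: [-0.5, 0.0, -0.5]
grip_width: 0.05
```

>>> {"op": "drive_tool", "data": {
  "steps": [40,0,0,0,0,30,0,0,0,0,20,0,0,0,0,5,0,0,0,0,5,0,0,0,0]
}}

```text
clock: 3.53
position: [0.5214, 0.0009, 0.0854]
tool_rot: [-1.572, 0.0, 1.922]
force: [-2.6, 2.2, 7.4]
grip_width: 0.0133
```

>>> {"op": "drive_tool", "data": {
  "steps": [5,0,0,0,0,5,0,0,0,0,5,0,0,0,0,5,0,0,0,0,5,0,0,0,0]
}}

```text
clock: 3.95
position: [0.5214, 0.0009, 0.0854]
tool_rot: [-1.572, 0.001, 1.922]
force: [-2.9, 1.7, 9.0]
grip_width: 0.0133
```

>>> {"op": "drive_tool", "data": {
  "steps": [5,0,0,2,-3,5,0,0,0,-5,5,0,0,0,-5,5,0,0,0,-5,5,0,0,0,-5]
}}

```text
clock: 4.37
position: [0.521, 0.0015, 0.0862]
tool_rot: [-1.571, -0.002, 1.517]
force: [4.4, 6.2, -20.8]
grip_width: 0.0129
```

>>> {"op": "drive_tool", "data": {
  "steps": [5,0,0,0,-5,5,0,0,0,-5,5,0,0,0,-5,5,0,0,0,-5,5,0,0,0,-5]
}}

```text
clock: 4.78
position: [0.5212, 0.0022, 0.0862]
tool_rot: [-1.57, -0.002, 1.081]
force: [5.0, 10.5, -24.6]
grip_width: 0.0133
```

>>> {"op": "drive_tool", "data": {
  "steps": [5,0,0,0,-5,5,0,0,0,-5,5,0,0,0,-5,5,0,0,0,-4,5,0,0,0,-0.5]
}}

```text
clock: 5.2
position: [0.5215, 0.0027, 0.0862]
tool_rot: [-1.57, -0.003, 0.74]
force: [8.3, 11.3, -25.3]
grip_width: 0.0133
```

>>> {"op": "drive_tool", "data": {
  "steps": [5,0,0,0,0,5,0,0,0,0,5,0,0,0,0,5,0,0,0,0,5,0,0,0,0]
}}

```text
clock: 5.62
position: [0.5215, 0.0027, 0.0862]
tool_rot: [-1.569, -0.003, 0.745]
force: [8.0, 11.8, -24.1]
grip_width: 0.0135
```

```bash
python3 - <<'E'
from h import *
from workcell import monitor, grab_frame
f=grab_frame('wrist');pickle.dump(f,open('w3.pkl','wb'));cv2.imwrite('pics/w3.png',f['frame'][:,:,::-1])
o=monitor.observe();print(o['clock'],o['position'],np.degrees(o['tool_rot']),o['force'],o['moment'])
E
```

```text
5.6667 [0.52153998 0.00267791 0.08624744] [-89.92514977  -0.16982726  42.68378583] [  6.24799765  10.92791388 -24.54226223] [ 2.39247807 -1.52011198  0.00952138]
```

View pics/w3.png

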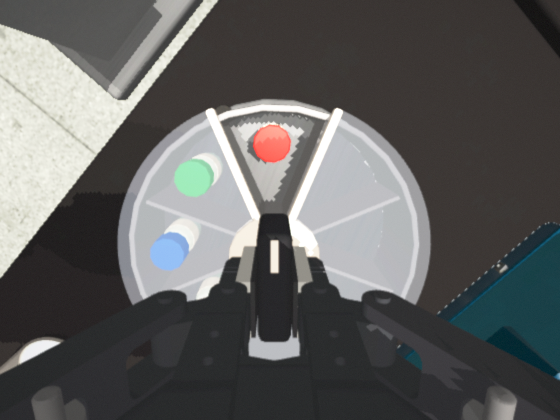

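The red cap at (272,144) sits inside the opening, between trims that end at (211,112) and (338,112), so it is within about 1° of centre. I'll relax the upward pull, let go, rise and check from clear of the cover.

>>> {"op": "drive_tool", "data": {
  "steps": [5,0,-0.5,-1.5,0.7,5,0,0,0,0,5,0,0,0,0,15,0,0,0,0,20,0,0,0,0]
}}

```text
clock: 6.08
position: [0.5215, 0.0008, 0.0856]
tool_rot: [-1.571, -0.001, 0.756]
force: [0.1, 0.3, -0.6]
grip_width: 0.02
```

>>> {"op": "drive_tool", "data": {
  "steps": [30,0,0,0,0,40,0,0,0,0,40,0,0,0,0,40,0,0,5,0,40,0,0,10,0]
}}

```text
clock: 6.5
position: [0.5205, 0.0002, 0.0996]
tool_rot: [-1.57, 0.001, 0.756]
force: [-0.2, 0.2, 0.2]
grip_width: 0.04
```

>>> {"op": "drive_tool", "data": {
  "steps": [60,0,0,15,0,80,0,0,20,0,85,0,0,20,0,85,0,0,10,0,85,0,0,0,0]
}}

```text
clock: 6.92
position: [0.5221, 0.0002, 0.1673]
tool_rot: [-1.573, -0.002, 0.756]
force: [0.6, -0.1, 0.1]
grip_width: 0.0849
```

```bash
python3 - <<'E'
from h import *
from workcell import monitor, grab_frame
f=grab_frame('wrist');pickle.dump(f,open('w4.pkl','wb'));cv2.imwrite('pics/w4.png',f['frame'][:,:,::-1])
o=monitor.observe();print(o['clock'],o['position'],np.degrees(o['tool_rot']),o['force'],pix(f,[.521,.001,.061]))
E
```

```text
6.9667 [5.21547673e-01 7.29065766e-05 1.65929529e-01] [-9.00947217e+01 -7.83508695e-02  4.33109465e+01] [ 2.50349486e-01  1.30627116e-04 -1.16981151e+00] [274.19978607 209.71184565]
```

View pics/w4.png

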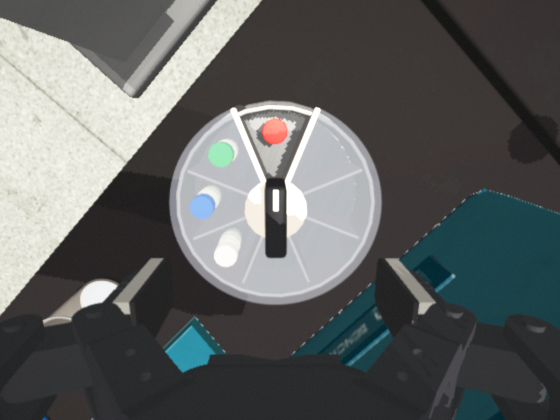

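The gripper is clear. The red cap at (275,131) sits midway between trims ending at (235,110) and (318,110), with the bar at u=276. A number check, then hand in.

```bash
python3 meas.py w4.pkl 276 208 105 235,110 318,110; python3 -c "
from h import *
f=pickle.load(open('w4.pkl','rb'))
for p in ['235,110','318,110']: print(onz(f,*map(float,p.split(',')),.061))"
```

```text
hub px ((275.34967041015625, 205.246826171875), (62.982200622558594, 68.9670639038086), 1.48121178150177) -> [0.51932769 0.00397193 0.061     ]
bar rect ((275.5, 229.0), (54.0, 19.0), 90.0)
bar size 0.011642845294922965 0.03563292255182415 dir deg -46.21081960253979 centre [ 0.52413324 -0.00131737]
red 520 [274.2 131. ] [0.4836 0.0407] r 0.0513 ang 134.2
[0.45488132 0.03315231 0.061     ]
[0.49503879 0.07098926 0.061     ]Traceback (most recent call last):
  File "meas.py", line 17, in <module>
    k=1+np.argmax(st[1:,4]);q=onz(f,*ce[k],.049)[:2];w=q-c[:2];print(nme,st[k,4],ce[k].round(1),q.round(4),'r',np.hypot(*w).round(4),'ang',np.degrees(np.arctan2(w[1],w[0])).round(1)%360)
        ~~~~~~~~~^^^^^^^^^^
    return _wrapfunc(a, 'argmax', axis=axis, out=out, **kwds)
    return bound(*args, **kwds)
ValueError: attempt to get argmax of an empty sequence
```

```bash
python3 -c "
from workcell import workorder
print(workorder.job_done())"
```

```text
the job is handed in; nothing more can be done
None
```

I gripped the black bar at 30 N, turned the cover about 67° clockwise, let go and rose clear. I handed the job in at about 7 s on the robot's clock.

- **Position:** The last wrist picture shows the red-capped vial standing in its compartment, midway between the white trims. The red cap lies at about 133.3° round the axis. The opening measures 132.0° from the trim ends and 133.8° from the bar, so it is centred to about 1°.
- **Forces:** The tool force peaked at about 29 N while turning, mostly an upward pull on the bar, because I had raised the tool 2 mm before turning. It was about 1 N or less after release.
- **Checks that failed or disagreed:** The final hub fit was about 3 mm off the earlier axis, likely because the hub was partly hidden, so I used the earlier axis of (0.521, 0.001). The script also stopped with an error on the green cap, after it had printed the hub, bar and red-cap numbers.

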